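# Pack the last robot finger, cover the tray and clamp it

### The arm

A 6-joint arm with a two-finger parallel gripper is mounted at the origin on the work surface. World frame = base frame: x ahead of the robot, y to its left, z up, the work surface at z = 0. Lengths are in mm, angles in rad, forces in N, time in s.
With the tool pointing down it reaches from about 350 to 725 mm from the base axis. Payload 6 kg.
Tool frame: the origin (TCP) lies on the centre line of the jaws, within the pads' length; the fingertips stand 11 mm ahead of it and the grasp point (between the pads) lies 8 mm behind it (tip_reach is the z of the fingertips in the tool frame, in mm); z points along the fingers, y is the line along which they close (so a half turn about z gives the same grasp; the last joint's range is limited). The gripper opens to 85 mm and grips with 20 to 120 N. Pads are 22 mm wide; open, the fingers measure 114 mm over their backs; the gripper's body (76 mm by 85 mm) begins 54 mm behind the grasp point. The pads swing forward as they close: fully open they stand 13 mm farther back than shut.
Start: joints at [1.658, 0.04, 0.085, 0, -1.615, -0.334], TCP at [146.556, 581.801, 210.461] pointing down, gripper open.
Joint ranges: [-2.56, 2.56], [-1.29, 2.01], [-1.08, 1.49], [-3.29, 1.98], [-2.81, -0.18], [-2.99, 2.99]. Speed limits (rad/s): [2.57, 2.57, 3.01, 3.14, 3.14, 3.14].

### API

Orientations are given as a unit quaternion [w, x, y, z].
In Python, from cell import * gives the robot as it stands. The module is installed in compiled form; this text tells all that it offers.
- The arm moves only by the tool carry_out, never from a script. Its argument "moves" is a list of rows, each an object with "fingers": the opening, from -1 (shut) to 1 (fully open); "offset": the shift along the tool's x, y, z normalised to -1 to 1, where 1 is 80 cm, a list of three; "turn": the turn, a rotation vector about the tool's x, y, z normalised to -1 to 1, where 1 is 60 degrees, a list of three. A call has 1 to 10 rows; each row shifts and turns the commanded pose from where the row before left it, along the tool's axes as they then stand; what a row does not reach is not made up. A row lasts 1/12 s, in which the tool goes at most 41.7 mm and 7.16 degrees, less where a joint would pass 70% of its speed; a pose out of reach is approached as far as the arm can. A call with a number of a shift or a turn outside -1 to 1 is refused whole. A call with a gripper value outside its range is refused whole. The fingers move at their own pace and stop on an object; "squeeze" is the grip in N (left out, the last holds). Time passes only in rows, so rows that do not move let the fingers close. It gives the time, the measured TCP pose, the force, the opening and the grip force at its end, in the units of the state.
- state(): the state, without advancing time (a new reading comes with each control period).
- snapshot(name): name is "scene" or "side" or "wrist"; returns (picture, depth): 384x512x3 uint8, red, green, blue; 384x512 float32, mm along the optical axis (not along the pixel's ray), 0 where there is no reading.
- get_calibration(name): a dict with "fx", "fy", "cx", "cy" (pixels), "eye" and "orientation" of the camera in the world. Camera axes: x right, y down, z forward; pixel columns grow to the right and rows downward; lengths in mm; the calibration is good to about 2 mm. A picture is of the moment at which its call begins: read the wrist's pose just before it. get_calibration takes no time and is no camera call; for the wrist camera it gives the pose at the moment of the call.
- close_job(): hands the job in; it is judged then, once.
The state is a dict: "time_s": time; "joint_positions": joint angles; "joint_velocities": joint speeds; "joint_torque": joint torques, N m; "tcp_pos": TCP position; "orientation": TCP orientation; "wrist_force": force on the tool from outside, world axes, zero at the start; "ft_torque": the same for the moment, N m; "finger_gap": finger opening in mm; "grip_force": force on a finger pad.
Only numpy, scipy, OpenCV 4.12 (cv2) and the standard library are available. Lean on these libraries where they do the work, as an engineer would, in place of code of your own. Each camera call takes 0.05 s, during which the arm holds its last target. There are 200 camera calls.

### The job

Lay the loose robot finger flat in the one empty compartment of the packing tray, its tip pointing the same way as the two fingers already packed, then set the cover fully down over the tray and swing the hold-down clamp down until its foot rests on the cover. Lower the finger and the cover into place rather than dropping them, and leave the packed fingers and the other things on the bench as they are.

Things in the scene. Friction and masses are not known exactly. Their poses are not given: they have to be found in the camera images.
- tray: Grey packing tray, fixed to the bench. Base plate 150 (x) x 200 (y) x 6 mm, origin at the centre of its underside. On it three compartments side by side, centred at y = -52, 0, +52 mm, each about 100 (x) x 48 (y) mm, parted by ribs 8 mm high, 3 mm thick; their floor is the plate's top, 6 mm above the bench. The clamp stands at the -y end on two steel cheeks (y = -122 mm, 68 mm high).
- tray_rim (a point): Middle of the tray's rim at the height of its top, 18 mm above the bench and 12 mm above the plate. The rim surrounds the compartments, outside 108 (x) x 164 (y) mm at its foot, leaning 2 mm inward. The cover goes over it and rests on the plate, centred on the tray, either way round.
- pad: Thin brown cork pad (92 x 42 mm, under 1 mm, flat) on the floor of the empty compartment; origin at its centre on the floor, x along the compartment, towards the end to which fingertips point.
- finger: The loose robot finger, black, lying on the bench: 87 mm long along x, base end at -42 mm, rounded tip at +45 mm. Base link 42 long x 20 wide (y) x 30 high, then a link 24 x 18 x 22 and a tip 16 wide and high, all flat underneath. Origin on the underside, below the joint where base link and next link meet; 70 to 140 g. Lying right, its z is up.
- finger_grip (a point): Point to grip the loose finger, pads on the sides of its base link (20 mm apart, along its y): 18 mm from the finger's origin towards the base end, 22 mm above its underside. Fingers that reach no lower than 13 mm above its underside clear the tray's rim.
- finger_tip (a point): Point at the fingertip end of the loose finger (40 mm from its origin along +x, 8 mm above its underside).
- packed_a: A finger like the loose one, already in a compartment (same frame and sizes), tip along the tray's +x. Leave it.
- packed_b: The other packed finger, same frame and sizes. Leave it.
- cover: White cover, an upside-down box, lying on the bench: outside 124 (x) x 180 (y) x 38 mm high, inside 116 x 172 x 34 mm, so 4 mm play all round over the rim; origin at the centre of its open underside, z up. On the tray its underside is 6 mm and its top 44 mm above the bench. 180 to 290 g.
- cover_grip (a point): Centre of the black bar grip on the cover's top: 18 mm wide (x), 40 mm long (y), 28 mm high; 52 mm above the cover's underside (the bar spans 38 to 66 mm).
- clamp (a joint): Hinge of the steel hold-down clamp arm, rad: 0 is level with its foot resting on the seated cover, about 1.57 is upright, larger leans away from the tray, stop at 1.95. A stiff hinge: it stays where it is left and takes about 2 N at the tip to move.
- clamp_hinge (a point): Middle of the clamp's hinge axis, 60 mm above the bench, on the tray (122 mm from the tray's origin along -y). Its x axis is the hinge axis, its y axis the way the shut arm points. Turning about +x opens the clamp.
- clamp_tip (a point): Point to grip near the end of the clamp arm: 75 mm from the hinge along the arm (y), 8 mm above its middle (z). Arm 16 mm wide (x, pinch it across this), 12 thick, ending 84 mm from the hinge; black 18 mm thumb block on its upper side at the end (66 to 84 mm out, 6 to 24 mm above the middle), rubber foot 10 mm long below it, 62 mm out.
- screwdriver: Screwdriver lying beyond the work. Bystander.
- reducer: Round aluminium gear reducer, 66 mm across, 34 mm high. Bystander.
Not all that is in view belongs to the job. Leave any orange look-alike of the cover alone.

How it is judged (in metres and radians):
On the way, in this order (a step that is already met when the one before it is completed fails the run):
1. the loose finger lies in the empty compartment, right way round and let go (x of finger in the frame of pad between -0.013 and 0.013 m and y of finger in the frame of pad between -0.017 and 0.017 m and z of finger in the frame of pad between -0.004 and 0.004 m and angle between the x axis of finger and the x axis of pad, either way round below 0.3 rad and x of finger_tip in the frame of pad above 0 m and angle between finger's own z axis and vertical below 0.12 rad and contact force between the fingers and finger below 0.1 N), for 0.2 s.
2. the cover is seated on the tray with the clamp still open (x of cover in the frame of tray between -0.009 and 0.009 m and y of cover in the frame of tray between -0.009 and 0.009 m and z of cover in the frame of tray between 0.003 and 0.0085 m and angle between cover's own z axis and vertical below 0.03 rad and value of joint clamp above 0.3 rad), for 0.2 s.
At the end, for the whole second after the job is handed in: Finger flat in the empty bay: 13 mm along, 17 mm across, 4 mm in height, 0.3 rad, tip to tray +x; packed fingers within 20 mm of their start, upright; cover within 9 mm of tray centre in x and y, underside below 8.5 mm, tilt under 0.03 rad; clamp under 0.06 rad; all at rest (x of finger in the frame of pad between -0.013 and 0.013 m and y of finger in the frame of pad between -0.017 and 0.017 m and z of finger in the frame of pad between -0.004 and 0.004 m and angle between the x axis of finger and the x axis of pad, either way round below 0.3 rad and x of finger_tip in the frame of pad above 0 m and angle between each of finger, packed_a, packed_b's own z axis and vertical below 0.12 rad and x of cover in the frame of tray between -0.009 and 0.009 m and y of cover in the frame of tray between -0.009 and 0.009 m and z of cover in the frame of tray between 0.003 and 0.0085 m and angle between cover's own z axis and vertical below 0.03 rad and distance of each of packed_a, packed_b from where it was at the start of the episode below 0.02 m and linear speed of each of finger, cover below 0.02 m/s and value of joint clamp below 0.06 rad); the robot touches nothing.
It fails at once if the finger let go more than about 3 cm above the tray floor (height (world z) of finger above 0.036 m and contact force between the fingers and finger below 0.02 N).
It fails at once if the cover let go more than about 3 cm above where it rests (height (world z) of cover above 0.036 m and contact force between the fingers and cover below 0.02 N).
It fails at once if a packed finger disturbed (distance of any of packed_a, packed_b from where it was at the start of the episode above 0.025 m).
It fails at once if a bystander disturbed (distance of any of screwdriver, reducer from where it was at the start of the episode above 0.03 m).
It also fails if it takes over 72 s, if anything falls off the work surface, if the arm or the gripper's body presses on something with over 40 N, if the wrist force passes 120 N, or if a joint passes its speed limit or range.

## Working session

There is one attempt and no reset: what is moved stays moved. The work goes in short steps, Python scripts to look and compute and a tool call to move; the robot and the scene stay as the last step left them, time stands still between calls to the robot, and variables do not carry over. Pictures are saved under pics/ and viewed, at most 10 in all, crops included, and the job is handed in when it is done.

Besides the shell and the picture viewer there is one more tool, called after "Call:" by a JSON object that holds its "api" and its "payload". carry_out: Moves the arm, as the interface text tells. Its arguments: {"type":"object","properties":{"moves":{"type":"array","items":{"type":"object","properties":{"fingers":{"type":"number"},"offset":{"type":"array","items":{"type":"number"}},"turn":{"type":"array","items":{"type":"number"}}}}},"squeeze":{"type":"number"}},"required":["moves"]}

```bash
mkdir -p pics; cat > h.py <<'E'
from cell import *
import numpy as np, cv2
from scipy.spatial.transform import Rotation as R
def rot(q): return R.from_quat([q[1],q[2],q[3],q[0]])
def cloud(n):
    c=get_calibration(n); im,d=snapshot(n)
    v,u=np.mgrid[:384,:512]
    p=np.stack([(u-c['cx'])/c['fx']*d,(v-c['cy'])/c['fy']*d,d],-1)
    w=rot(c['orientation']).apply(p.reshape(-1,3)).reshape(p.shape)+np.array(c['eye'])
    w[d==0]=np.nan
    return im,w
def save(n,im): cv2.imwrite('pics/'+n+'.png',im[:,:,::-1])
E
python3 - <<'E'
from h import *
o=[]
for n in ['scene','side']:
    im,w=cloud(n); np.savez(n,im=im,w=w); save(n+'0',im)
s=state(); print(s)
for n in ['scene','side','wrist']: print(n,get_calibration(n))
E
```

```text
{'time_s': 0.1, 'joint_positions': array([ 1.65768826e+00,  4.07331337e-02,  8.38943526e-02, -3.88203023e-04,
       -1.61548992e+00, -3.33690601e-01]), 'joint_velocities': array([ 0.00038968, -0.00225201,  0.00222655,  0.00271776, -0.00014069,
       -0.0005913 ]), 'joint_torque': array([-4.17588948e-03, -3.69346154e+01,  3.48283517e+01,  6.95185035e+00,
       -4.54858731e-03, -3.26551564e-06]), 'tcp_pos': array([146.4446124 , 581.51388933, 209.58424721]), 'orientation': array([ 7.89788243e-04,  9.92396698e-01, -1.23077898e-01, -2.97044975e-05]), 'wrist_force': array([-0.03634269,  0.97998147, -0.74515926]), 'ft_torque': array([-0.0094781 , -0.008384  , -0.01682538]), 'grip_force': 0.0, 'finger_gap': 85.48330333434431}
scene {'fx': 392.58768823711466, 'fy': 392.58768823711466, 'cx': 260.7210991174876, 'cy': 189.14222944247143, 'eye': array([965.93857926, 500.21362449, 835.0313813 ]), 'orientation': array([-0.12432408,  0.320515  ,  0.87728685, -0.33493499])}
side {'fx': 375.5694828452805, 'fy': 375.5694828452805, 'cx': 257.9807343392621, 'cy': 193.5694106851064, 'eye': array([ 399.48733379, -500.99642736,  677.74638335]), 'orientation': array([-0.35864211,  0.92464212, -0.11925972,  0.0467965 ])}
wrist {'fx': 303.2475967442672, 'fy': 303.2475967442672, 'cx': 259.04641216797575, 'cy': 194.3955778370738, 'eye': array([212.23720345, 565.22103667, 373.27545848]), 'orientation': array([-0.08409796, -0.60922578,  0.78131401,  0.10639501])}
```

View pics/scene0.png

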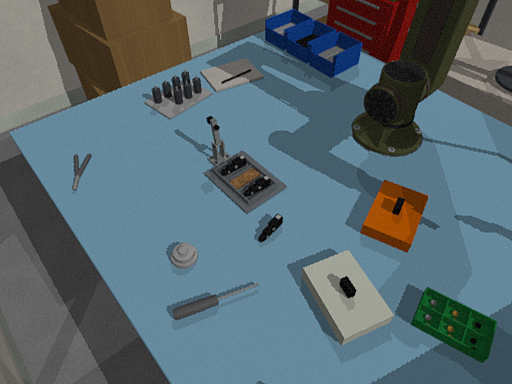

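View pics/side0.png

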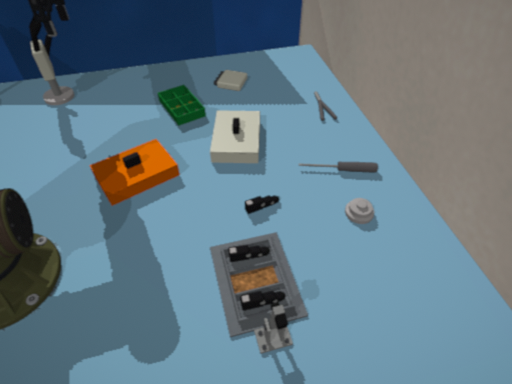

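Scene: tray at about (245,180), clamp upright at (215,135), loose finger (271,227), white cover (347,295). Side: tray (257,285), loose finger (262,203), cover (237,137). Next I fit their poses from the depth clouds.

```bash
cat > fit.py <<'E'
from h import *
def rect(p,t):
    (c,s,a)=cv2.minAreaRect(p[:,:2].astype(np.float32)); print(t,len(p),'c',np.round(c,1),'size',np.round(s,1),'ang',round(a,2),'z',np.round(np.nanpercentile(p[:,2],[5,50,95]),1))
for n,win in [('scene',dict(fin=(205,250,250,290),cov=(245,345,298,398),tray=(148,212,200,288),clamp=(108,165,200,232))),
          ('side',dict(fin=(190,215,240,286),cov=(105,168,205,268),tray=(230,335,205,308),clamp=(300,352,250,298)))]:
    f=np.load(n+'.npz'); im,w=f['im'].astype(int),f['w']
    hsv=cv2.cvtColor(f['im'],cv2.COLOR_RGB2HSV)
    mx=im.max(-1); z=w[...,2]
    def sel(k,m):
        a,b,c,d=win[k]; q=np.zeros_like(m); q[a:b,c:d]=True; return w[m&q]
    b=sel('fin',(z>6)&(z<45)); rect(b,n+' finger')
    hi=b[b[:,2]>25];lo=b[(b[:,2]<20)]; print('  high part',hi.mean(0).round(1),'low',lo.mean(0).round(1),len(hi),len(lo))
    rect(hi,'  hi')
    rect(sel('cov',(z>33)&(z<43)&(mx>120)),n+' cover top')
    rect(sel('cov',(z>62)&(z<70)),n+' bar')
    rect(sel('tray',(hsv[...,0]>5)&(hsv[...,0]<22)&(hsv[...,1]>90)&(z<14)),n+' pad')
    rect(sel('tray',(z>3)&(z<9)),n+' plate')
    rect(sel('tray',(z>15)&(z<20)),n+' rim')
    t=sel('tray',(z>26)&(z<40)&(mx<70)); 
    if len(t): rect(t,n+' packed tops')
    c=sel('clamp',z>75); 
    if len(c): print(n,'clamp',[ (lo_,c[(c[:,2]>lo_)&(c[:,2]<lo_+12)].mean(0).round(1)) for lo_ in range(75,160,12) if ((c[:,2]>lo_)&(c[:,2]<lo_+12)).any()])
E
python3 fit.py
python3 - <<'E'
from h import *
# top-down height/colour map from both
for n in ['scene','side']:
    f=np.load('%s.npz'%n); w=f['w']; 
    x0,y0,x1,y1=300,-100,700,500
    if n=='scene': 
        c=w[180,245],w[227,271],w[295,347]; print(np.round(c,0))
    else: print(np.round((w[285,257],w[203,262],w[137,237]),0))
E
```

```text
scene finger 271 c [569.4  22.3] size [ 85.4 101.1] ang 15.36 z [ 8.5 20.4 29.3]
  high part [538.6  56.   27.9] low [569.4  63.1  13.7] 97 127
  hi 97 c [537.8  55.5] size [42.3 18.7] ang 12.36 z [25.5 28.1 29.7]
scene cover top 3729 c [551.  307.9] size [181.4 124.8] ang 73.67 z [34.4 36.6 39. ]
scene bar 128 c [552.9 308.4] size [39.9 17.7] ang 74.1 z [62.5 64.7 66.8]
scene pad 300 c [ 489.1 -122.8] size [104.   92.6] ang 89.31 z [2.2 4.6 7.1]
scene plate 1393 c [ 496.  -147.8] size [150.9 243.4] ang 0.94 z [3.2 4.7 7.9]
scene rim 267 c [ 495.6 -153.2] size [108.4 215.5] ang 0.55 z [15.2 16.8 19.3]
scene packed tops 209 c [ 486.9 -157. ] size [ 62.7 200.1] ang 0.67 z [26.4 32.2 35.9]
scene clamp [(75, array([ 498.8, -249.6,   81. ])), (87, array([ 498.3, -252.1,   92.8])), (99, array([ 499.6, -253.2,  104.4])), (111, array([ 501.4, -253.4,  118. ])), (123, array([ 499.6, -257.8,  128.5])), (135, array([ 498.1, -267.8,  138.8]))]
side finger 390 c [554.8  55.1] size [85.3 21.3] ang 12.47 z [ 7.9 22.5 32.7]
  high part [534.5  49.3  30.8] low [557.4  49.4  13.6] 146 162
  hi 146 c [
[... 209 characters left out ...]
 69.5]
side pad 793 c [ 489.  -130.2] size [89.7 41.8] ang 0.7 z [ 6.6  8.5 10.3]
side plate 4146 c [ 493.5 -125.1] size [237.1 220.4] ang 75.33 z [3.3 7.4 8.8]
side rim 634 c [ 491.3 -149.7] size [108.4 206.1] ang 0.7 z [15.3 18.3 19.8]
side packed tops 584 c [ 482.3 -156.5] size [ 65.5 187. ] ang 0.35 z [27.5 34.3 38.8]
side clamp [(75, array([ 486.3, -257.8,   81.3])), (87, array([ 486.3, -260.4,   93.3])), (99, array([ 485.5, -260.5,  104. ])), (111, array([ 485. , -262.3,  117.3])), (123, array([ 489.9, -263.5,  130. ])), (135, array([ 492.4, -274.6,  142.5]))]
[[ 495. -123.    5.]
 [ 557.   62.   21.]
 [ 564.  319.   48.]]
[[ 492. -146.    8.]
 [ 554.   47.   22.]
 [ 546.  275.   40.]]
```

```bash
cat >> h.py <<'E'
def yaw(s): 
    x=rot(s['orientation']).apply([1,0,0]); return np.degrees(np.arctan2(x[1],x[0]))
def plan(p,y,s=None):
    """first turn about tool z (and level), then shift; totals in normalised units"""
    s=s or state(); T=R.from_euler('zx',[y,180],degrees=True); r=rot(s['orientation'])
    t=(r.inv()*T).as_rotvec(degrees=True); o=T.inv().apply(np.array(p)-s['tcp_pos'])
    print('t',round(s['time_s'],2),'pos',s['tcp_pos'].round(1),'yaw',round(yaw(s),2),'gap',round(s['finger_gap'],1),'F',s['wrist_force'].round(1))
    print(' turn',(t/60).round(4),'rows>=%.1f'%(np.linalg.norm(t)/7.16),' shift',(o/800).round(4),'rows>=%.1f'%(np.linalg.norm(o)/41.7))
E
python3 - <<'E'
from h import *
c=get_calibration('wrist'); s=state()
print(rot(s['orientation']).inv().apply(rot(c['orientation']).as_matrix().T), rot(s['orientation']).inv().apply(c['eye']-s['tcp_pos']))
plan([540,53,210],12.4)
E
```

```text
[[ 7.64223498e-04  9.99999688e-01 -2.01672388e-04]
 [-9.63180464e-01  6.81864757e-04 -2.68854847e-01]
 [-2.68854626e-01  3.99712096e-04  9.63180684e-01]] [ 6.78015762e+01 -1.50750425e-02 -1.63682256e+02]
t 0.1 pos [146.4 581.5 209.6] yaw -14.14 gap 85.5 F [-0.   1.  -0.7]
 turn [ 0.0015 -0.0001 -0.029 ] rows>=0.2  shift [ 6.223e-01  5.396e-01 -5.000e-04] rows>=15.8
```

Call:
{"api": "carry_out", "payload": {"moves": [{"turn":[0,0,-0.1106]},{"turn":[0,0,-0.1106]},{"turn":[0,0,-0.1106]},{"turn":[0,0,-0.1106]},{"offset":[0.0169,0.0375,0]},{"offset":[0.0169,0.0375,0]},{"offset":[0.0169,0.0375,0]},{"offset":[0.0169,0.0375,0]},{"offset":[0.0169,0.0375,0]},{"offset":[0.0169,0.0375,0]}]}}

```text
invalid input
```

Call:
{"api": "carry_out", "payload": {"moves": [{"offset":[0.0169,0.0375,0]},{"offset":[0.0169,0.0375,0]},{"offset":[0.0169,0.0375,0]},{"offset":[0.0169,0.0375,0]},{"offset":[0.0169,0.0375,0]},{"offset":[0.0169,0.0375,0]},{"offset":[0.0169,0.0375,0]},{"offset":[0.0169,0.0375,0]},{"offset":[0.0169,0.0375,0]},{"offset":[0.0169,0.0375,0]}]}}

```text
invalid input
```

Call:
{"api": "carry_out", "payload": {"moves": [{"offset":[0.0169,0.0375,0]},{"offset":[0.0169,0.0375,0]},{"offset":[0.0169,0.0375,0]},{"offset":[0.0169,0.0375,0]},{"turn":[0,0,0]},{"turn":[0,0,0]}]}}

```text
invalid input
```

```bash
sed -i "s/'zx'/'ZX'/" h.py; python3 - <<'E'
from h import *
plan([540,53,210],12.4)
im,w=cloud('wrist'); save('w1',im); np.savez('w1',im=im,w=w)
z=w[...,2]
m=(z>7)&(z<45)&(im.max(-1)<110)
k,l,st,_=cv2.connectedComponentsWithStats(m.astype(np.uint8))
for i in range(1,k):
    if st[i,4]>300:
        p=w[l==i]; print(st[i])
        for a,b in [(7,45),(27,45)]:
            q=p[(p[:,2]>a)&(p[:,2]<b)]
            if len(q)>5: print(a,len(q),cv2.minAreaRect(q[:,:2].astype(np.float32)),q[:,2].max())
E
```

```text
t 0.1 pos [146.4 581.5 209.6] yaw -14.14 gap 85.5 F [-0.   1.  -0.7]
 turn [ 1.500e-03  2.000e-04 -4.423e-01] rows>=3.7  shift [ 3.386e-01  7.509e-01 -5.000e-04] rows>=15.8
```

View pics/w1.png

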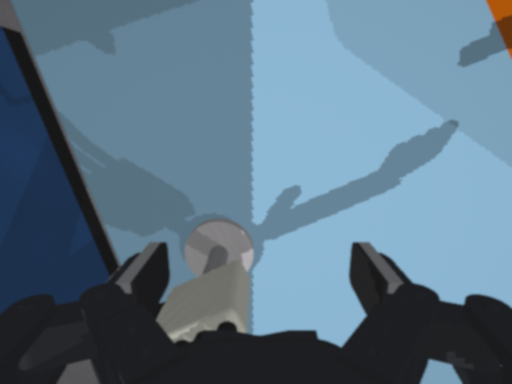

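The start view shows a post (220,250) under the gripper; I'll lift before moving off. The rows evidently need all fields.

Call:
{"api": "carry_out", "payload": {"moves": [{"fingers":1,"offset":[0,0,-0.05],"turn":[0,0,0]},{"fingers":1,"offset":[0,0,-0.05],"turn":[0,0,0]},{"fingers":1,"offset":[0,0,0],"turn":[0,0,-0.1106]},{"fingers":1,"offset":[0,0,0],"turn":[0,0,-0.1106]},{"fingers":1,"offset":[0,0,0],"turn":[0,0,-0.1106]},{"fingers":1,"offset":[0,0,0],"turn":[0,0,-0.1106]},{"fingers":1,"offset":[0.0169,0.0375,0],"turn":[0,0,0]},{"fingers":1,"offset":[0.0169,0.0375,0],"turn":[0,0,0]},{"fingers":1,"offset":[0.0169,0.0375,0],"turn":[0,0,0]},{"fingers":1,"offset":[0.0169,0.0375,0],"turn":[0,0,0]}], "squeeze": 40}}

```text
time_s: 0.98
tcp_pos: [225.7, 475.0, 290.0]
orientation: [0.0, 0.994, 0.108, -0.0]
wrist_force: [0.2, -0.2, 0.2]
finger_gap: 85.3
grip_force: 0.0
```

Call:
{"api": "carry_out", "payload": {"moves": [{"fingers":1,"offset":[0.0169,0.0375,0],"turn":[0,0,0]},{"fingers":1,"offset":[0.0169,0.0375,0],"turn":[0,0,0]},{"fingers":1,"offset":[0.0169,0.0375,0],"turn":[0,0,0]},{"fingers":1,"offset":[0.0169,0.0375,0],"turn":[0,0,0]},{"fingers":1,"offset":[0.0169,0.0375,0],"turn":[0,0,0]},{"fingers":1,"offset":[0.0169,0.0375,0],"turn":[0,0,0]},{"fingers":1,"offset":[0.0169,0.0375,0],"turn":[0,0,0]},{"fingers":1,"offset":[0.0169,0.0375,0],"turn":[0,0,0]},{"fingers":1,"offset":[0.0169,0.0375,0],"turn":[0,0,0]},{"fingers":1,"offset":[0.0169,0.0375,0],"turn":[0,0,0]}]}}

```text
time_s: 1.82
tcp_pos: [422.2, 210.8, 290.5]
orientation: [-0.0, 0.994, 0.108, 0.0]
wrist_force: [0.6, 0.9, -0.9]
finger_gap: 85.3
grip_force: 0.0
```

Call:
{"api": "carry_out", "payload": {"moves": [{"fingers":1,"offset":[0.0169,0.0375,0.0167],"turn":[0,0,0]},{"fingers":1,"offset":[0.0169,0.0375,0.0167],"turn":[0,0,0]},{"fingers":1,"offset":[0.0169,0.0375,0.0167],"turn":[0,0,0]},{"fingers":1,"offset":[0.0169,0.0375,0.0167],"turn":[0,0,0]},{"fingers":1,"offset":[0.0169,0.0375,0.0167],"turn":[0,0,0]},{"fingers":1,"offset":[0.0169,0.0375,0.0167],"turn":[0,0,0]},{"fingers":1,"offset":[0,0,0],"turn":[0,0,0]},{"fingers":1,"offset":[0,0,0],"turn":[0,0,0]}]}}

```text
time_s: 2.48
tcp_pos: [539.4, 52.3, 208.5]
orientation: [0.001, 0.994, 0.106, -0.002]
wrist_force: [-1.0, 0.9, -0.8]
finger_gap: 85.4
grip_force: 0.0
```

```bash
python3 - <<'E'
from h import *
plan([540,53,210],12.4)
im,w=cloud('wrist'); save('w2',im); np.savez('w2',im=im,w=w)
z=w[...,2]
m=(z>7)&(z<45)
k,l,st,_=cv2.connectedComponentsWithStats(m.astype(np.uint8))
for i in range(1,k):
    if st[i,4]>300:
        p=w[l==i]; print(st[i])
        for a,b in [(7,45),(27,45)]:
            q=p[(p[:,2]>a)&(p[:,2]<b)]
            if len(q)>5: print(a,len(q),cv2.minAreaRect(q[:,:2].astype(np.float32)),q[:,2].max())
E
```

```text
t 2.48 pos [539.4  52.3 208.5] yaw 12.22 gap 85.4 F [-1.   0.9 -0.8]
 turn [ 0.0006  0.0033 -0.003 ] rows>=0.0  shift [ 0.0009 -0.0007 -0.0019] rows>=0.0
[    0    28   141   173 14160]
7 14160 ((546.4415893554688, 295.6094970703125), (161.8995361328125, 124.82814025878906), 73.89141845703125) 44.93019793271674
27 13061 ((544.0606689453125, 287.34552001953125), (144.5602264404297, 124.83113098144531), 73.90170288085938) 44.93019793271674
[ 250  115   19   77 1201]
7 1201 ((557.3945922851562, 55.472412109375), (86.11837768554688, 20.06829833984375), 10.475495338439941) 32.78544578848266
27 595 ((535.5206298828125, 51.01570510864258), (41.389190673828125, 19.446796417236328), 11.593897819519043) 32.78544578848266
[ 317  179  158  113 7162]
7 7162 ((490.0563049316406, -137.11050415039062), (187.53688049316406, 130.9317169189453), 89.5724868774414) 38.630469185195466
27 1616 ((483.69683837890625, -127.13754272460938), (65.21712493896484, 129.444091796875), 0.1677500605583191) 38.630469185195466
[469 229  43  24 348]
7 348 ((508.7065124511719, -250.79159545898438), (38.16251754760742, 27.191089630126953), 87.31478881835938) 44.77930873305189
27 122 ((508.5308532714844, -251.1468505859375), (4.848531723022461, 24.080886840820312), 12.240519523620605) 44.77930873305189
[  11  259  110   46 2814]
7 2814 ((340.70880126953125, 260.1812744140625), (38.226627349853516, 125.15991973876953), 20.687864303588867) 40.84721145383111
27 2153 ((340.6884460449219, 260.2352294921875), (38.226627349853516, 125.0312271118164), 20.687864303588867) 40.84721145383111
[ 57 359  42  25 664]
7 664 ((210.82479858398438, 240.20228576660156), (42.48988723754883, 57.29452133178711), 19.743013381958008) 40.60521038622619
27 664 ((210.82479858398438, 240.20228576660156), (42.48988723754883, 57.29452133178711), 19.743013381958008) 40.60521038622619
```

View pics/w2.png

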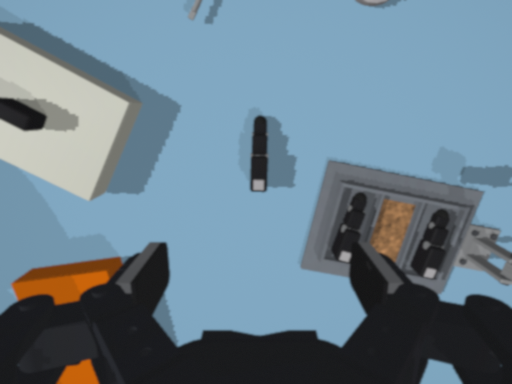

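Finger at (260,155), aligned with the tool, measured height and size (41x20 base, 86 long) agree; tray at (395,230) with the pad in the middle. Grasp now.

Call:
{"api": "carry_out", "payload": {"moves": [{"fingers":1,"offset":[-0.0014,0.0006,0.045],"turn":[0,0,0.01]},{"fingers":1,"offset":[0,0,0.045],"turn":[0,0,0]},{"fingers":0.3,"offset":[0,0,0.045],"turn":[0,0,0]},{"fingers":0,"offset":[0,0,0.045],"turn":[0,0,0]},{"fingers":0,"offset":[0,0,0.03],"turn":[0,0,0]},{"fingers":0,"offset":[0,0,0.0219],"turn":[0,0,0]},{"fingers":0,"offset":[0,0,0],"turn":[0,0,0]},{"fingers":0,"offset":[0,0,0],"turn":[0,0,0]}], "squeeze": 40}}

```text
time_s: 3.2
tcp_pos: [538.4, 54.0, 25.5]
orientation: [0.0, 0.995, 0.104, 0.0]
wrist_force: [0.2, -0.4, 0.6]
finger_gap: 42.9
grip_force: 0.0
```

Call:
{"api": "carry_out", "payload": {"moves": [{"fingers":-1,"offset":[0,0,0],"turn":[0,0,0]},{"fingers":-1,"offset":[0,0,0],"turn":[0,0,0]},{"fingers":-1,"offset":[0,0,0],"turn":[0,0,0]},{"fingers":-1,"offset":[0,0,0],"turn":[0,0,0]},{"fingers":-1,"offset":[0,0,0],"turn":[0,0,0]},{"fingers":-1,"offset":[0,0,0],"turn":[0,0,0]}]}}

```text
time_s: 3.7
tcp_pos: [538.7, 53.2, 25.2]
orientation: [-0.0, 0.995, 0.103, 0.0]
wrist_force: [-0.1, 0.3, 0.2]
finger_gap: 0.2
grip_force: 0.0
```

```bash
python3 - <<'E'
from h import *
plan([538.4,51.6,23],11.6)
# tray fit in the wrist cloud
f=np.load('w2.npz'); im,w=f['im'],f['w']; z=w[...,2]
hsv=cv2.cvtColor(im,cv2.COLOR_RGB2HSV)
q=np.zeros(z.shape,bool); q[150:300,295:470]=True
def r(m,t): p=w[m&q]; print(t,len(p),cv2.minAreaRect(p[:,:2].astype(np.float32)),np.nanmedian(p[:,2]))
r((hsv[...,0]>5)&(hsv[...,0]<22)&(hsv[...,1]>90),'pad')
r((z>16)&(z<21),'rim')
r((z>4)&(z<9.5),'plate')
E
```

```text
t 3.7 pos [538.7  53.2  25.2] yaw 11.79 gap 0.2 F [-0.1  0.3  0.2]
 turn [-0.0001 -0.0005  0.0032] rows>=0.0  shift [-0.0008  0.0019  0.0027] rows>=0.1
pad 1620 ((518.6234130859375, -79.61959838867188), (190.171875, 27.603618621826172), 55.692771911621094) 7.117782443611418
rim 1699 ((492.0445251464844, -130.74981689453125), (108.24138641357422, 164.21543884277344), 0.9278746843338013) 18.241066992161393
plate 9346 ((492.434814453125, -141.70733642578125), (150.1629638671875, 223.16549682617188), 1.019158124923706) 6.554362374225121
```

The jaws closed to 0.2 mm, so the grasp missed. I'll lift and look.

Call:
{"api": "carry_out", "payload": {"moves": [{"fingers":1,"offset":[0,0,0],"turn":[0,0,0]},{"fingers":1,"offset":[0,0,0],"turn":[0,0,0]},{"fingers":1,"offset":[0,0,0],"turn":[0,0,0]},{"fingers":1,"offset":[0,0,0],"turn":[0,0,0]}]}}

```text
time_s: 4.03
tcp_pos: [538.5, 53.1, 24.8]
orientation: [0.0, 0.995, 0.103, -0.0]
wrist_force: [0.2, 0.4, 0.7]
finger_gap: 48.5
grip_force: 0.0
```

```bash
python3 - <<'E'
from h import *
a=snapshot('wrist')[0]; b=snapshot('side')[0]; c=snapshot('scene')[0]
b=cv2.resize(b[120:280,180:350],(400,376)); c=cv2.resize(c[150:280,200:340],(400,371))
o=np.zeros((384,800,3),np.uint8); o[:376,:400]=b; o[:371,400:]=c
o=np.vstack([o,np.zeros((216,800,3),np.uint8)]); o[384:,:288]=cv2.resize(a,(288,216)); save('c3',o)
print(state()['finger_gap'])
E
```

```text
69.85711757000033
```

View pics/c3.png

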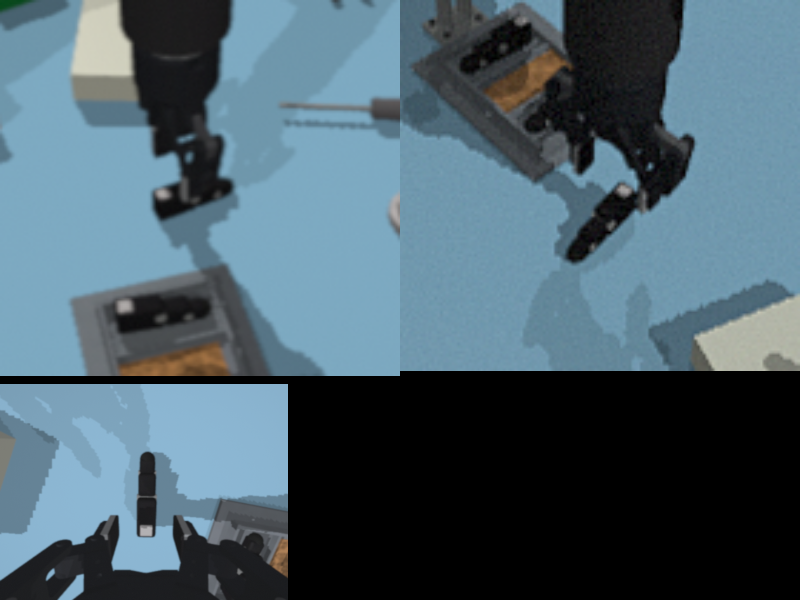

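```bash
python3 - <<'E'
from h import *
plan([538.4,51.6,23],11.6)
for n in ['scene','side','wrist']:
    im,w=cloud(n)
    p=w.reshape(-1,3); d=p-np.array([538,53,0]); t=np.radians(11.8)
    a=np.c_[d[:,0]*np.cos(t)+d[:,1]*np.sin(t),-d[:,0]*np.sin(t)+d[:,1]*np.cos(t),p[:,2]]
    for nm,m in [('finger',(abs(a[:,1])<16)&(a[:,2]>6)&(a[:,2]<36)&(abs(a[:,0])<90)),('jawL',(a[:,1]>25)&(a[:,1]<70)&(abs(a[:,0])<45)&(a[:,2]>8)&(a[:,2]<70)),('jawR',(a[:,1]<-25)&(a[:,1]>-70)&(abs(a[:,0])<45)&(a[:,2]>8)&(a[:,2]<70))]:
        q=a[m]
        if len(q): print(n,nm,len(q),np.percentile(q,[1,50,99],axis=0).round(0).tolist())
E
```

```text
t 4.18 pos [538.5  53.1  24.8] yaw 11.8 gap 69.9 F [-0.8 -0.1 -0.1]
 turn [0.0001 0.0001 0.0034] rows>=0.0  shift [-0.0005  0.0018  0.0023] rows>=0.1
scene finger 268 [[-19.0, -7.0, 7.0], [20.0, 5.0, 20.0], [64.0, 12.0, 31.0]]
scene jawL 23 [[-3.0, 37.0, 56.0], [11.0, 43.0, 63.0], [15.0, 50.0, 69.0]]
scene jawR 38 [[-9.0, -46.0, 53.0], [9.0, -34.0, 62.0], [15.0, -33.0, 70.0]]
side finger 267 [[-26.0, -12.0, 7.0], [-5.0, -8.0, 21.0], [58.0, 9.0, 34.0]]
side jawL 35 [[-12.0, 37.0, 56.0], [-3.0, 39.0, 66.0], [9.0, 42.0, 70.0]]
side jawR 21 [[-12.0, -52.0, 58.0], [-7.0, -45.0, 66.0], [11.0, -41.0, 70.0]]
wrist finger 4807 [[-22.0, -10.0, 11.0], [18.0, -1.0, 24.0], [61.0, 9.0, 32.0]]
wrist jawL 512 [[-10.0, 41.0, 58.0], [5.0, 42.0, 65.0], [12.0, 54.0, 70.0]]
wrist jawR 514 [[-10.0, -54.0, 59.0], [5.0, -42.0, 65.0], [12.0, -41.0, 70.0]]
```

All three cameras put the open fingertips at z≈55 although TCP reads 25: the fingertips stand about 30 mm farther back than described. I measure them at the grasp opening.

Call:
{"api": "carry_out", "payload": {"moves": [{"fingers":-0.4,"offset":[0,0,0],"turn":[0,0,0]},{"fingers":-0.4,"offset":[0,0,0],"turn":[0,0,0]},{"fingers":-0.4,"offset":[0,0,0],"turn":[0,0,0]},{"fingers":-0.4,"offset":[0,0,0],"turn":[0,0,0]}]}}

```text
time_s: 4.67
tcp_pos: [538.5, 53.2, 24.8]
orientation: [0.0, 0.995, 0.103, -0.0]
wrist_force: [-0.2, 0.5, -0.6]
finger_gap: 38.4
grip_force: 0.0
```

```bash
cat >> h.py <<'E'
def jaws(zmin,zmax,half):
    s=state(); r=rot(s['orientation'])
    for n in ['scene','side','wrist']:
        im,w=cloud(n); a=r.inv().apply(w.reshape(-1,3)-s['tcp_pos'])
        for sg in (1,-1):
            q=a[(a[:,1]*sg>half[0])&(a[:,1]*sg<half[1])&(abs(a[:,0])<25)&(a[:,2]>zmin)&(a[:,2]<zmax)]
            if len(q): print(n,sg,len(q),np.percentile(q,[2,50,98],axis=0).round(0).tolist())
E
python3 - <<'E'
from h import *
print(state()['finger_gap'],state()['tcp_pos'])
jaws(-45,5,(11,35))
E
```

```text
38.447913511252025 [538.539495    53.18956475  24.83745423]
scene 1 47 [[-8.0, 17.0, -44.0], [8.0, 18.0, -35.0], [15.0, 31.0, -20.0]]
scene -1 34 [[-1.0, -35.0, -44.0], [9.0, -28.0, -34.0], [14.0, -12.0, -3.0]]
side 1 55 [[-13.0, 11.0, -45.0], [-8.0, 24.0, -36.0], [9.0, 29.0, 2.0]]
side -1 43 [[-13.0, -21.0, -44.0], [-7.0, -16.0, -35.0], [1.0, -14.0, -24.0]]
wrist 1 648 [[-10.0, 13.0, -45.0], [7.0, 16.0, -36.0], [11.0, 26.0, -23.0]]
wrist -1 656 [[-10.0, -26.0, -44.0], [7.0, -16.0, -36.0], [11.0, -13.0, -24.0]]
```

Call:
{"api": "carry_out", "payload": {"moves": [{"fingers":0,"offset":[0,0,0],"turn":[0,0,0]},{"fingers":0,"offset":[0,0,0],"turn":[0,0,0]},{"fingers":0,"offset":[0,0,0],"turn":[0,0,0]},{"fingers":0,"offset":[0.002,0.001,0.01],"turn":[0,0,0]},{"fingers":0,"offset":[0,0,0.015],"turn":[0,0,0]},{"fingers":0,"offset":[0,0,0.016],"turn":[0,0,0]},{"fingers":-0.3,"offset":[0,0,0],"turn":[0,0,0]},{"fingers":-1,"offset":[0,0,0],"turn":[0,0,0]},{"fingers":-1,"offset":[0,0,0],"turn":[0,0,0]},{"fingers":-1,"offset":[0,0,0],"turn":[0,0,0]}], "squeeze": 40}}

```text
time_s: 5.65
tcp_pos: [540.4, 52.8, -7.8]
orientation: [0.0, 0.995, 0.103, 0.0]
wrist_force: [-0.9, -0.3, -0.8]
finger_gap: 18.9
grip_force: 44.4
```

Call:
{"api": "carry_out", "payload": {"moves": [{"fingers":-1,"offset":[0,0,0],"turn":[0,0,0]},{"fingers":-1,"offset":[0,0,0],"turn":[0,0,0]},{"fingers":-1,"offset":[0,0,0],"turn":[0,0,0]}]}}

```text
time_s: 5.9
tcp_pos: [540.4, 52.8, -7.7]
orientation: [-0.0, 0.995, 0.103, 0.0]
wrist_force: [-0.7, -0.5, -1.3]
finger_gap: 18.8
grip_force: 44.4
```

Gripped at 18.8 mm, 44 N. Lift, square up and carry above the tray.

Call:
{"api": "carry_out", "payload": {"moves": [{"fingers":-1,"offset":[0,0,-0.03],"turn":[0,0,0]},{"fingers":-1,"offset":[0,0,-0.0375],"turn":[0,0,0]},{"fingers":-1,"offset":[0,0,-0.0375],"turn":[0,0,0]},{"fingers":-1,"offset":[0,0,0],"turn":[0,0,0.0915]},{"fingers":-1,"offset":[0,0,0],"turn":[0,0,0.0915]},{"fingers":-1,"offset":[-0.0222,0.04,0],"turn":[0,0,0]},{"fingers":-1,"offset":[-0.0222,0.045,0],"turn":[0,0,0]},{"fingers":-1,"offset":[-0.0222,0.045,0],"turn":[0,0,0]},{"fingers":-1,"offset":[-0.0222,0.045,0],"turn":[0,0,0]}]}}

```text
time_s: 6.65
tcp_pos: [470.3, -89.4, 76.3]
orientation: [0.0, 1.0, 0.008, 0.0]
wrist_force: [1.0, -1.7, -0.8]
finger_gap: 19.1
grip_force: 44.5
```

Call:
{"api": "carry_out", "payload": {"moves": [{"fingers":-1,"offset":[0,0.0275,0],"turn":[0,0,0]},{"fingers":-1,"offset":[0,0.026,0],"turn":[0,0,0]},{"fingers":-1,"offset":[0,0,0],"turn":[0,0,0]},{"fingers":-1,"offset":[0,0,0],"turn":[0,0,0]}]}}

```text
time_s: 6.98
tcp_pos: [471.6, -131.9, 76.2]
orientation: [-0.0, 1.0, 0.006, 0.0]
wrist_force: [-0.3, 0.3, -1.1]
finger_gap: 19.4
grip_force: 44.5
```

```bash
python3 - <<'E'
from h import *
plan([472,-131,-1],0.8)
im,w=cloud('wrist'); np.savez('w4',im=im,w=w); save('w4',im); z=w[...,2]
hsv=cv2.cvtColor(im,cv2.COLOR_RGB2HSV)
def r(m,t): 
    k,l,st,_=cv2.connectedComponentsWithStats(m.astype(np.uint8)); 
    for i in range(1,k):
        if st[i,4]>150: p=w[l==i]; a=cv2.minAreaRect(p[:,:2].astype(np.float32)); print(t,st[i],[np.round(v,1) for v in a],np.nanmedian(p[:,2]).round(1))
near=(abs(w[...,0]-490)<110)&(abs(w[...,1]+130)<150)
r(near&(z>15)&(z<21),'rim'); r(near&(z>3)&(z<9.5),'plate')
r(near&(hsv[...,0]>5)&(hsv[...,0]<22)&(hsv[...,1]>90)&(z<12),'pad')
r(near&(z>55)&(z<125),'held/other')
r(near&(z>24)&(z<40),'packed')
E
```

```text
t 6.98 pos [ 471.6 -131.9   76.2] yaw 0.7 gap 19.4 F [-0.3  0.3 -1.1]
 turn [-0.     -0.0002 -0.0017] rows>=0.0  shift [ 0.0005 -0.0011  0.0965] rows>=1.9
rim [ 141  100  233  143 3926] [array([ 492. , -130.3]), array([108., 163.]), np.float64(0.8)] 18.2
rim [173 113  24  61 254] [array([516.3, -82.6]), array([42.6, 14.8]), np.float64(21.5)] 19.2
rim [315 114  28  58 259] [array([ 517.8, -176.4]), array([14.1, 42.1]), np.float64(64.1)] 19.0
plate [  119    71   326   189 18288] [array([ 492. , -151.6]), array([150.2, 242.8]), np.float64(0.9)] 6.3
plate [ 150  108   74  127 4630] [array([489.9, -76.4]), array([100.5,  51.2]), np.float64(0.9)] 6.4
plate [ 224  108   67  123 3842] [array([ 492.1, -130.4]), array([97.3, 49.4]), np.float64(0.8)] 6.8
plate [ 293  108   72  127 4701] [array([ 491.3, -184.2]), array([100.3,  50.9]), np.float64(0.8)] 6.3
pad [ 230  119   55  111 1788] [array([ 488.8, -130.8]), array([88.4, 41. ]), np.float64(1.1)] 7.0
held/other [ 205  123  110  187 8528] [array([ 488.6, -135.3]), array([44.2, 84.9]), np.float64(73.1)] 112.8
held/other [ 429  160   83   68 3486] [array([ 493.8, -251.5]), array([36.4, 25.2]), np.float64(2.3)] 71.8
packed [ 163  143   33   93 2608] [array([483.5, -74.3]), array([20.9, 65.4]), np.float64(87.1)] 35.2
packed [ 311  144   35   93 2597] [array([ 484.1, -182.1]), array([20.9, 65.5]), np.float64(89.1)] 35.2
packed [411 157  42  11 206] [array([ 506.6, -251.5]), array([ 5.3, 24.6]), np.float64(3.3)] 32.7
packed [406 190  37  13 250] [array([ 483.6, -251.5]), array([ 5.1, 24. ]), np.float64(12.7)] 31.4
```

View pics/w4.png

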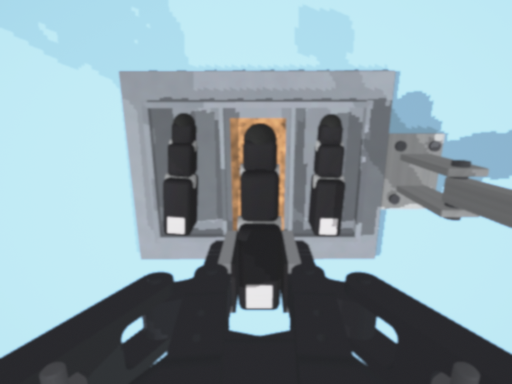

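Picture shows the held finger (260,215) straight over the pad, tip the same way (up in image) as the packed fingers at (180,170), (330,170). Lower.

Call:
{"api": "carry_out", "payload": {"moves": [{"fingers":-1,"offset":[0.0006,-0.0012,0.035],"turn":[0,0,0]},{"fingers":-1,"offset":[0,0,0.03],"turn":[0,0,0]},{"fingers":-1,"offset":[0,0,0.016],"turn":[0,0,0]},{"fingers":-1,"offset":[0,0,0.01],"turn":[0,0,0]},{"fingers":-1,"offset":[0,0,0.005],"turn":[0,0,0]},{"fingers":-1,"offset":[0,0,0],"turn":[0,0,0]},{"fingers":-1,"offset":[0,0,0],"turn":[0,0,0]}]}}

```text
time_s: 7.62
tcp_pos: [473.1, -129.9, 0.2]
orientation: [0.0, 1.0, 0.008, 0.001]
wrist_force: [1.1, 0.1, -1.1]
finger_gap: 19.1
grip_force: 44.5
```

Call:
{"api": "carry_out", "payload": {"moves": [{"fingers":-1,"offset":[0,0,0.0015],"turn":[0,0,0]},{"fingers":-1,"offset":[0,0,0],"turn":[0,0,0]},{"fingers":-0.4,"offset":[0,0,0],"turn":[0,0,0]},{"fingers":-0.2,"offset":[0,0,0],"turn":[0,0,0]},{"fingers":-0.2,"offset":[0,0,0],"turn":[0,0,0]},{"fingers":-0.2,"offset":[0,0,0],"turn":[0,0,0]},{"fingers":-0.2,"offset":[0,0,0],"turn":[0,0,0]}]}}

```text
time_s: 8.2
tcp_pos: [472.5, -130.2, -1.7]
orientation: [0.0, 1.0, 0.007, 0.0]
wrist_force: [-0.2, -0.2, -0.9]
finger_gap: 34.4
grip_force: 0.0
```

Call:
{"api": "carry_out", "payload": {"moves": [{"fingers":-0.2,"offset":[0,0,-0.02],"turn":[0,0,0]},{"fingers":-0.2,"offset":[0,0,-0.045],"turn":[0,0,0]},{"fingers":-0.2,"offset":[0,0,-0.045],"turn":[0,0,0]},{"fingers":1,"offset":[0,0,-0.045],"turn":[0,0,0]},{"fingers":1,"offset":[0,0,-0.045],"turn":[0,0,0]},{"fingers":1,"offset":[0,0,0],"turn":[0,0,0]},{"fingers":1,"offset":[0,0,0],"turn":[0,0,0]}]}}

```text
time_s: 8.78
tcp_pos: [473.6, -130.1, 160.8]
orientation: [-0.0, 1.0, 0.007, 0.003]
wrist_force: [-1.1, 0.6, -1.0]
finger_gap: 80.7
grip_force: 0.0
```

```bash
python3 - <<'E'
from h import *
im,w=cloud('wrist'); z=w[...,2]
def r(m,t): 
    k,l,st,_=cv2.connectedComponentsWithStats(m.astype(np.uint8)); 
    for i in range(1,k):
        if st[i,4]>150: p=w[l==i]; a=cv2.minAreaRect(p[:,:2].astype(np.float32)); print(t,st[i],[np.round(v,1) for v in a],np.nanmedian(p[:,2]).round(1))
near=(abs(w[...,0]-490)<110)&(abs(w[...,1]+130)<150)
r(near&(z>20.5)&(z<45),'packed'); r(near&(z>15)&(z<20),'rim')
# cover: target TCP above bar, tool x at yaw -106.2
plan([551,306,210],-106.2)
E
```

```text
packed [ 192  117   23   88 1654] [array([492.3, -74.8]), array([20.6, 84.7]), np.float64(88.6)] 33.3
packed [ 299  119   25   87 1650] [array([ 492.3, -182.2]), array([20.3, 84. ]), np.float64(89.3)] 32.9
packed [ 250  121   21   87 1541] [array([ 489.6, -130.8]), array([84.1, 20. ]), np.float64(0.8)] 34.0
rim [ 177  106  167  106 2252] [array([ 491.7, -130.5]), array([108.1, 162.6]), np.float64(0.9)] 18.2
t 8.83 pos [ 472.6 -129.9  158.5] yaw 0.82 gap 85.3 F [-0.8 -0.3 -1.5]
 turn [-1.6000e-03 -5.0000e-04  1.7837e+00] rows>=14.9  shift [-0.5506  0.0579 -0.0644] rows>=10.7
```

Call:
{"api": "carry_out", "payload": {"moves": [{"fingers":1,"offset":[0.0106,-0.0453,-0.0065],"turn":[0,0,0]},{"fingers":1,"offset":[0.0106,-0.0453,-0.0065],"turn":[0,0,0]},{"fingers":1,"offset":[0.0106,-0.0453,-0.0065],"turn":[0,0,0]},{"fingers":1,"offset":[0.0106,-0.0453,-0.0065],"turn":[0,0,0]},{"fingers":1,"offset":[0.0106,-0.0453,-0.0065],"turn":[0,0,0]},{"fingers":1,"offset":[0.0106,-0.0453,-0.0065],"turn":[0,0,0]},{"fingers":1,"offset":[0.0106,-0.0453,-0.0065],"turn":[0,0,0]},{"fingers":1,"offset":[0.0106,-0.0453,-0.0065],"turn":[0,0,0]},{"fingers":1,"offset":[0.0106,-0.0453,-0.0065],"turn":[0,0,0]},{"fingers":1,"offset":[0.0106,-0.0453,-0.0065],"turn":[0,0,0]}]}}

```text
time_s: 9.67
tcp_pos: [551.4, 235.1, 208.3]
orientation: [0.001, 1.0, 0.007, -0.001]
wrist_force: [0.4, -0.3, 0.5]
finger_gap: 85.3
grip_force: 0.0
```

Call:
{"api": "carry_out", "payload": {"moves": [{"fingers":1,"offset":[0,-0.0453,0],"turn":[0,0,0]},{"fingers":1,"offset":[0,-0.0453,0],"turn":[0,0,0]},{"fingers":1,"offset":[0,0,0],"turn":[0,0,0.1115]},{"fingers":1,"offset":[0,0,0],"turn":[0,0,0.1115]},{"fingers":1,"offset":[0,0,0],"turn":[0,0,0.1115]},{"fingers":1,"offset":[0,0,0],"turn":[0,0,0.1115]},{"fingers":1,"offset":[0,0,0],"turn":[0,0,0.1115]},{"fingers":1,"offset":[0,0,0],"turn":[0,0,0.1115]},{"fingers":1,"offset":[0,0,0],"turn":[0,0,0.1115]},{"fingers":1,"offset":[0,0,0],"turn":[0,0,0.1115]}]}}

```text
time_s: 10.5
tcp_pos: [550.4, 305.7, 207.7]
orientation: [0.002, 0.895, -0.446, -0.001]
wrist_force: [0.4, -0.3, -0.8]
finger_gap: 85.3
grip_force: 0.0
```

Call:
{"api": "carry_out", "payload": {"moves": [{"fingers":1,"offset":[0,0,0],"turn":[0,0,0.1115]},{"fingers":1,"offset":[0,0,0],"turn":[0,0,0.1115]},{"fingers":1,"offset":[0,0,0],"turn":[0,0,0.1115]},{"fingers":1,"offset":[0,0,0],"turn":[0,0,0.1115]},{"fingers":1,"offset":[0,0,0],"turn":[0,0,0.1115]},{"fingers":1,"offset":[0,0,0],"turn":[0,0,0.1115]},{"fingers":1,"offset":[0,0,0],"turn":[0,0,0.1115]},{"fingers":1,"offset":[0,0,0],"turn":[0,0,0.1115]},{"fingers":1,"offset":[0,0,0],"turn":[0,0,0]}]}}

```text
time_s: 11.25
tcp_pos: [550.4, 305.6, 207.9]
orientation: [-0.002, -0.599, 0.801, -0.0]
wrist_force: [0.2, -0.9, 0.0]
finger_gap: 85.1
grip_force: 0.0
```

```bash
python3 - <<'E'
from h import *
plan([551,306,210],-106.2)
im,w=cloud('wrist'); save('w5',im); z=w[...,2]
def r(m,t): 
    k,l,st,_=cv2.connectedComponentsWithStats(m.astype(np.uint8)); 
    for i in range(1,k):
        if st[i,4]>150: p=w[l==i]; a=cv2.minAreaRect(p[:,:2].astype(np.float32)); print(t,st[i],[np.round(v,1) for v in a],np.nanmedian(p[:,2]).round(1))
near=(abs(w[...,0]-550)<130)&(abs(w[...,1]-306)<130)
r(near&(z>60)&(z<73),'bar'); r(near&(z>33)&(z<43),'top')
E
```

```text
t 11.25 pos [550.4 305.6 207.9] yaw -106.45 gap 85.1 F [ 0.2 -0.9  0. ]
 turn [ 0.0016 -0.0025 -0.0042] rows>=0.0  shift [-0.0006 -0.0006 -0.0026] rows>=0.1
bar [252 159  17  38 637] [array([548.8, 305.6]), array([39.4, 16.8]), np.float64(73.8)] 66.0
top [  201    89   118   158 16813] [array([548.8, 305.9]), array([179. , 124.1]), np.float64(73.8)] 38.3
```

View pics/w5.png

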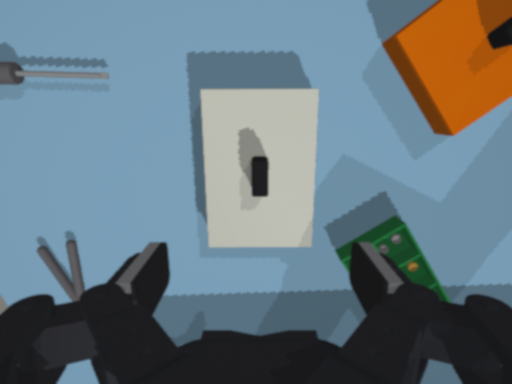

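White cover at (260,170), bar (260,177), square to the tool; size 179x124 and heights 38/66 agree. Grasp the bar.

Call:
{"api": "carry_out", "payload": {"moves": [{"fingers":0.2,"offset":[0.0004,0.0019,0.05],"turn":[0,0,0]},{"fingers":0,"offset":[0,0,0.05],"turn":[0,0,-0.004]},{"fingers":0,"offset":[0,0,0.05],"turn":[0,0,0]},{"fingers":0,"offset":[0,0,0.045],"turn":[0,0,0]},{"fingers":0,"offset":[0,0,0.025],"turn":[0,0,0]},{"fingers":0,"offset":[0,0,0.0138],"turn":[0,0,0]},{"fingers":0,"offset":[0,0,0],"turn":[0,0,0]},{"fingers":-1,"offset":[0,0,0],"turn":[0,0,0]},{"fingers":-1,"offset":[0,0,0],"turn":[0,0,0]},{"fingers":-1,"offset":[0,0,0],"turn":[0,0,0]}], "squeeze": 70}}

```text
time_s: 12.13
tcp_pos: [550.5, 307.0, 25.7]
orientation: [0.002, -0.602, 0.798, -0.0]
wrist_force: [0.3, 1.3, 4.3]
finger_gap: 16.9
grip_force: 71.7
```

Call:
{"api": "carry_out", "payload": {"moves": [{"fingers":-1,"offset":[0,0,0],"turn":[0,0,0]},{"fingers":-1,"offset":[0,0,0],"turn":[0,0,0]},{"fingers":-1,"offset":[0,0,0],"turn":[0,0,0]},{"fingers":-1,"offset":[0,0,0],"turn":[0,0,0]}]}}

```text
time_s: 12.47
tcp_pos: [550.5, 306.9, 25.6]
orientation: [0.002, -0.602, 0.798, -0.0]
wrist_force: [-0.8, 0.6, 6.4]
finger_gap: 16.1
grip_force: 71.7
```

Call:
{"api": "carry_out", "payload": {"moves": [{"fingers":-1,"offset":[0,0,-0.015],"turn":[0,0,0]},{"fingers":-1,"offset":[0,0,-0.025],"turn":[0,0,0]},{"fingers":-1,"offset":[0,0,-0.035],"turn":[0,0,0]},{"fingers":-1,"offset":[0,0,-0.035],"turn":[0,0,0]},{"fingers":-1,"offset":[0,0,0],"turn":[0,0,-0.07]},{"fingers":-1,"offset":[0,0,0],"turn":[0,0,-0.07]},{"fingers":-1,"offset":[0,0,0],"turn":[0,0,-0.07]},{"fingers":-1,"offset":[0,0,0],"turn":[0,0,-0.073]},{"fingers":-1,"offset":[0.02,0.004,0],"turn":[0,0,0]},{"fingers":-1,"offset":[0.03,0.006,0],"turn":[0,0,0]}]}}

```text
time_s: 13.3
tcp_pos: [541.4, 266.6, 110.5]
orientation: [0.001, 0.714, -0.7, -0.0]
wrist_force: [0.5, -0.4, -1.9]
finger_gap: 16.1
grip_force: 70.5
```

Call:
{"api": "carry_out", "payload": {"moves": [{"fingers":-1,"offset":[0.042,0.008,0],"turn":[0,0,0]},{"fingers":-1,"offset":[0.042,0.008,0],"turn":[0,0,0]},{"fingers":-1,"offset":[0.042,0.008,0],"turn":[0,0,0]},{"fingers":-1,"offset":[0.042,0.008,0],"turn":[0,0,0]},{"fingers":-1,"offset":[0.042,0.008,0],"turn":[0,0,0]},{"fingers":-1,"offset":[0.042,0.008,0],"turn":[0,0,0]},{"fingers":-1,"offset":[0.042,0.008,0],"turn":[0,0,0]},{"fingers":-1,"offset":[0.042,0.008,0],"turn":[0,0,0]},{"fingers":-1,"offset":[0.042,0.008,0],"turn":[0,0,0]}]}}

```text
time_s: 14.05
tcp_pos: [488.8, -38.8, 111.6]
orientation: [-0.0, 0.713, -0.701, -0.0]
wrist_force: [1.2, -0.6, -1.9]
finger_gap: 16.5
grip_force: 70.5
```

Call:
{"api": "carry_out", "payload": {"moves": [{"fingers":-1,"offset":[0.042,0,0],"turn":[0,0,0]},{"fingers":-1,"offset":[0.042,0,0],"turn":[0,0,0]},{"fingers":-1,"offset":[0.0335,0,0],"turn":[0,0,0]},{"fingers":-1,"offset":[0,0,0],"turn":[0,0,0]},{"fingers":-1,"offset":[0,0,0],"turn":[0,0,0]},{"fingers":-1,"offset":[0,0,0],"turn":[0,0,0]}]}}

```text
time_s: 14.55
tcp_pos: [491.1, -131.3, 111.1]
orientation: [-0.0, 0.713, -0.701, -0.0]
wrist_force: [-0.0, 0.2, -1.6]
finger_gap: 16.8
grip_force: 70.5
```

```bash
python3 - <<'E'
from h import *
plan([492,-130.4,31.6],-89.15); print(state()['grip_force'])
im,w=cloud('wrist'); save('w6',im); z=w[...,2]
m=(z>95)&(z<150)&(im.min(-1)>90)
m=(z>85)&(z<160)&(im.min(-1)>110)
k,l,st,_=cv2.connectedComponentsWithStats(m.astype(np.uint8))
for i in range(1,k):
    if st[i,4]>1500:
        p=w[l==i]; print(st[i],[np.round(v,2) for v in cv2.minAreaRect(p[:,:2].astype(np.float32))],p[:,2].min(),p[:,2].max())
        A=np.c_[p[:,:2],np.ones(len(p))]; c=np.linalg.lstsq(A,p[:,2],rcond=None)[0]; print('tilt',c[:2].round(4),'z at centre',c@[492,-130,1])
E
```

```text
t 14.55 pos [ 491.1 -131.3  111.1] yaw -89.03 gap 16.8 F [-0.   0.2 -1.6]
 turn [0.0002 0.0004 0.002 ] rows>=0.0  shift [-0.0011 -0.0011  0.0994] rows>=1.9
70.46940207481384
[  127    58   268   223 47747] [array([ 490.92, -164.71]), array([124.64, 115.52]), np.float64(1.01)] 120.97915628693897 159.59777246256107
tilt [-0.0028 -0.0005] z at centre 123.8442501102219
[ 233  297   54   38 1593] [array([489.79, -92.61]), array([31.19, 44.41]), np.float64(0.3)] 122.17351105621208 151.58071020416946
tilt [-0.0103 -0.0828] z at centre 127.68618508532276
```

View pics/w6.png

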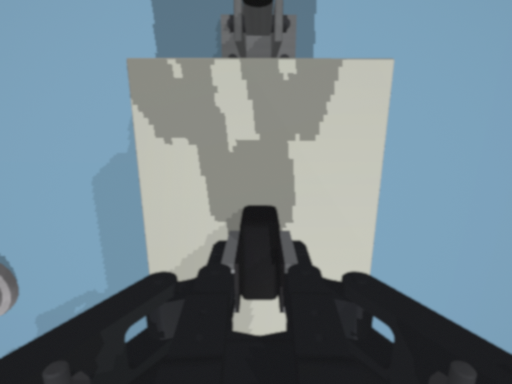

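Cover held level over the tray (far edge row 58, columns 127–395); it needs +1.1 mm x, +2 mm y. Lower to just above the rim and check.

Call:
{"api": "carry_out", "payload": {"moves": [{"fingers":-1,"offset":[-0.0025,-0.0014,0.02],"turn":[0,0,0.002]},{"fingers":-1,"offset":[0,0,0.025],"turn":[0,0,0]},{"fingers":-1,"offset":[0,0,0.02],"turn":[0,0,0]},{"fingers":-1,"offset":[0,0,0.01],"turn":[0,0,0]},{"fingers":-1,"offset":[0,0,0],"turn":[0,0,0]},{"fingers":-1,"offset":[0,0,0],"turn":[0,0,0]},{"fingers":-1,"offset":[0,0,0],"turn":[0,0,0]}]}}

```text
time_s: 15.18
tcp_pos: [493.3, -129.2, 52.5]
orientation: [-0.001, 0.713, -0.701, 0.001]
wrist_force: [-0.2, 0.1, -1.7]
finger_gap: 16.4
grip_force: 70.4
```

```bash
cat > cov.py <<'E'
from h import *
plan([492,-130.4,31.6],-89.15); print(state()['grip_force'])
im,w=cloud('wrist'); z=w[...,2]
m=(im.min(-1)>85)&(abs(w[...,0]-490)<100)&(abs(w[...,1]+130)<130)
zt=np.nanmedian(z[m&(z>30)]); m&=abs(z-zt)<5
k,l,st,_=cv2.connectedComponentsWithStats(m.astype(np.uint8)); i=1+st[1:,4].argmax()
p=w[l==i]; c,s,a=cv2.minAreaRect(p[:,:2].astype(np.float32)); print(np.round([*c,*s,a],1),'ymin',np.percentile(p[:,1],.5).round(1),'xr',np.percentile(p[:,0],[.5,50,99.5]).round(1))
A=np.c_[p[:,:2]-[492,-130],np.ones(len(p))]; print('tilt,z',np.linalg.lstsq(A,p[:,2],rcond=None)[0].round(4))
m=(z>4)&(z<9)&(abs(w[...,0]-490)<80)&(abs(w[...,1]+130)<120); p=w[m]
if len(p): print('plate x',np.percentile(p[:,0],[.5,99.5]).round(1),len(p))
im,w=cloud('side'); z=w[...,2]
m=(im.min(-1)>110)&(abs(z-zt)<6)&(abs(w[...,0]-490)<100)&(abs(w[...,1]+130)<130); p=w[m]
print('side',len(p),np.round(cv2.minAreaRect(p[:,:2].astype(np.float32))[0],1),np.round(cv2.minAreaRect(p[:,:2].astype(np.float32))[1],1),np.median(p[:,2]))
E
python3 cov.py
```

```text
t 15.18 pos [ 493.3 -129.2   52.5] yaw -89.07 gap 16.4 F [-0.2  0.1 -1.7]
 turn [-0.0019 -0.0005  0.0014] rows>=0.0  shift [0.0015 0.0017 0.0261] rows>=0.5
70.44339179992676
[ 493.2 -162.5  124.3  116.     0.9] ymin -220.0 xr [432.1 493.4 554.4]
tilt,z [-2.00000e-04 -2.50000e-03  6.51614e+01]
plate x [433.  557.7] 3033
side 3624 [ 492.1 -143.4] [124.  203.3] 66.65119614339648
```

Call:
{"api": "carry_out", "payload": {"moves": [{"fingers":-1,"offset":[0,0.0006,0.007],"turn":[0,0,0]},{"fingers":-1,"offset":[0,0,0.007],"turn":[0,0,0]},{"fingers":-1,"offset":[0,0,0.006],"turn":[0,0,0]},{"fingers":-1,"offset":[0,0,0.004],"turn":[0,0,0]},{"fingers":-1,"offset":[0,0,0.002],"turn":[0,0,0]},{"fingers":-1,"offset":[0,0,0],"turn":[0,0,0]},{"fingers":-1,"offset":[0,0,0],"turn":[0,0,0]}]}}

```text
time_s: 15.87
tcp_pos: [492.1, -129.7, 31.6]
orientation: [0.0, 0.713, -0.702, 0.0]
wrist_force: [-5.3, 1.5, 8.0]
finger_gap: 16.0
grip_force: 71.8
```

```bash
python3 cov.py
```

```text
t 15.87 pos [ 492.1 -129.7   31.6] yaw -89.1 gap 16.0 F [-5.3  1.5  8. ]
 turn [-0.0004 -0.0008  0.0008] rows>=0.0  shift [0.0009 0.0001 0.    ] rows>=0.0
71.80677652359009
[ 491.8 -163.   124.7  116.     1. ] ymin -220.3 xr [430.9 492.4 553.1]
tilt,z [-6.00000e-04 -0.00000e+00  4.43025e+01]
plate x [420.7 565.2] 5219
side 3425 [ 490.7 -131.3] [124.  181.2] 45.681939311916835
```

Cover seated: top at 44.3, level, centred. Release and go above the clamp.

Call:
{"api": "carry_out", "payload": {"moves": [{"fingers":-0.4,"offset":[0,0,0],"turn":[0,0,0]},{"fingers":-0.2,"offset":[0,0,0],"turn":[0,0,0]},{"fingers":0,"offset":[0,0,0],"turn":[0,0,0]},{"fingers":0,"offset":[0,0,0],"turn":[0,0,0]},{"fingers":0,"offset":[0,0,-0.03],"turn":[0,0,0]},{"fingers":0,"offset":[0,0,-0.045],"turn":[0,0,0]},{"fingers":0,"offset":[0,0,-0.045],"turn":[0,0,0]},{"fingers":0,"offset":[0,0,-0.045],"turn":[0,0,0]},{"fingers":0,"offset":[0,0,-0.045],"turn":[0,0,0]}], "squeeze": 25}}

```text
time_s: 16.72
tcp_pos: [491.7, -129.5, 199.9]
orientation: [0.0, 0.713, -0.702, 0.0]
wrist_force: [1.1, -0.4, -0.0]
finger_gap: 42.6
grip_force: 0.0
```

Call:
{"api": "carry_out", "payload": {"moves": [{"fingers":0,"offset":[0.03,0,-0.01],"turn":[0,0,0]},{"fingers":0,"offset":[0.04,0,0],"turn":[0,0,0]},{"fingers":0,"offset":[0,0,0],"turn":[0,0,0]},{"fingers":0,"offset":[0,0,0],"turn":[0,0,0]}]}}

```text
time_s: 17.05
tcp_pos: [492.7, -186.5, 205.8]
orientation: [0.0, 0.712, -0.702, -0.0]
wrist_force: [-0.3, 0.4, 0.3]
finger_gap: 42.7
grip_force: 0.0
```

```bash
python3 - <<'E'
from h import *
plan([494,-272,100],-89.15)
a=np.radians(.85)
for n in ['wrist','side','scene']:
    im,w=cloud(n); z=w[...,2]
    if n=='wrist': save('w7',im)
    m=(z>70)&(z<170)&(abs(w[...,0]-493)<25)&(w[...,1]<-235)&(w[...,1]>-310); p=w[m]
    for lo in range(70,170,12):
        q=p[(p[:,2]>=lo)&(p[:,2]<lo+12)]
        if len(q)>4: print(n,lo,len(q),'x',np.percentile(q[:,0],[3,97]).round(0),'y',np.percentile(q[:,1],[3,97]).round(0))
    m=(abs(z-44)<5)&(im.min(-1)>85)&(abs(w[...,0]-490)<100)&(abs(w[...,1]+130)<130); p=w[m]
    if len(p)>100: print(n,'cover',[np.round(v,1) for v in cv2.minAreaRect(p[:,:2].astype(np.float32))],np.median(p[:,2]))
E
```

```text
t 17.05 pos [ 492.7 -186.5  205.8] yaw -89.25 gap 42.7 F [-0.3  0.4  0.3]
 turn [ 0.0006  0.     -0.0017] rows>=0.0  shift [ 1.069e-01 -1.000e-04  1.323e-01] rows>=3.3
wrist 118 227 x [487. 500.] y [-257. -245.]
wrist 130 644 x [486. 501.] y [-288. -250.]
wrist 142 461 x [486. 501.] y [-277. -259.]
wrist cover [array([ 491.2, -130.3]), array([124.1, 180.8]), np.float64(0.7)] 44.314515558841094
side 70 32 x [478. 492.] y [-262. -247.]
side 82 13 x [485. 490.] y [-263. -252.]
side 94 13 x [485. 488.] y [-265. -254.]
side 106 11 x [485. 486.] y [-266. -256.]
side 118 39 x [485. 499.] y [-287. -247.]
side 130 123 x [485. 500.] y [-288. -248.]
side 142 155 x [485. 500.] y [-285. -260.]
side cover [array([ 491.1, -149.6]), array([124.2, 218.7]), np.float64(0.8)] 45.73027169832653
scene 70 21 x [490. 504.] y [-257. -245.]
scene 82 24 x [489. 506.] y [-259. -247.]
scene 94 23 x [489. 506.] y [-259. -247.]
scene 106 18 x [495. 505.] y [-264. -242.]
scene 118 41 x [491. 506.] y [-278. -243.]
scene 130 51 x [490. 505.] y [-285. -254.]
scene 142 8 x [492. 505.] y [-264. -256.]
scene cover [array([ 495. , -139.5]), array([125.4, 204.2]), np.float64(0.9)] 41.92994764174881
```

View pics/w7.png

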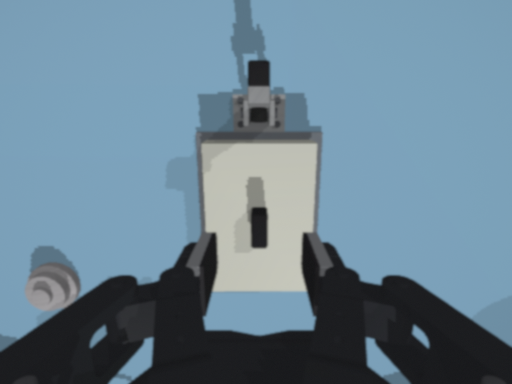

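Clamp upright at (260,85), leaning slightly away; the cover is at rest, centred. Straddle the clamp's thumb block and pinch.

Call:
{"api": "carry_out", "payload": {"moves": [{"fingers":0,"offset":[0.036,-0.001,0],"turn":[0,0,0]},{"fingers":0,"offset":[0.04,0,0],"turn":[0,0,0]},{"fingers":0,"offset":[0.03,0,0],"turn":[0,0,0]},{"fingers":0,"offset":[0,0,0.03],"turn":[0,0,0]},{"fingers":0,"offset":[0,0,0.035],"turn":[0,0,0]},{"fingers":0,"offset":[0,0,0.035],"turn":[0,0,0]},{"fingers":0,"offset":[0,0,0.026],"turn":[0,0,0]},{"fingers":0,"offset":[0,0,0],"turn":[0,0,0]},{"fingers":-0.4,"offset":[0,0,0],"turn":[0,0,0]},{"fingers":-1,"offset":[0,0,0],"turn":[0,0,0]}], "squeeze": 25}}

```text
time_s: 18.03
tcp_pos: [495.9, -270.2, 107.4]
orientation: [-0.0, 0.713, -0.701, 0.001]
wrist_force: [-0.3, -0.0, 1.2]
finger_gap: 19.4
grip_force: 0.0
```

Call:
{"api": "carry_out", "payload": {"moves": [{"fingers":-1,"offset":[0,0,0],"turn":[0,0,0]},{"fingers":-1,"offset":[0,0,0],"turn":[0,0,0]},{"fingers":-1,"offset":[0,0,0],"turn":[0,0,0]},{"fingers":-1,"offset":[0,0,0],"turn":[0,0,0]}]}}

```text
time_s: 18.37
tcp_pos: [494.5, -270.4, 107.7]
orientation: [0.0, 0.713, -0.702, 0.0]
wrist_force: [-6.4, 1.8, 1.2]
finger_gap: 15.6
grip_force: 29.5
```

Call:
{"api": "carry_out", "payload": {"moves": [{"fingers":-1,"offset":[-0.0133,0,-0.0025],"turn":[0,0,0]},{"fingers":-1,"offset":[-0.0136,0,-0.0005],"turn":[0,0,0]},{"fingers":-1,"offset":[-0.0134,0,0.0014],"turn":[0,0,0]},{"fingers":-1,"offset":[-0.0131,0,0.0033],"turn":[0,0,0]},{"fingers":-1,"offset":[-0.0126,0,0.0052],"turn":[0,0,0]},{"fingers":-1,"offset":[-0.0116,0,0.0068],"turn":[0,0,0]}]}}

```text
time_s: 18.87
tcp_pos: [493.7, -209.4, 98.5]
orientation: [0.001, 0.712, -0.702, 0.002]
wrist_force: [-8.6, -1.1, 9.0]
finger_gap: 15.1
grip_force: 29.1
```

Call:
{"api": "carry_out", "payload": {"moves": [{"fingers":-1,"offset":[-0.0105,0,0.0084],"turn":[0,0,0]},{"fingers":-1,"offset":[-0.0093,0,0.0099],"turn":[0,0,0]},{"fingers":-1,"offset":[-0.0077,0,0.0111],"turn":[0,0,0]},{"fingers":-1,"offset":[-0.006,0,0.012],"turn":[0,0,0]}]}}

```text
time_s: 19.2
tcp_pos: [493.4, -180.5, 65.7]
orientation: [-0.0, 0.713, -0.701, 0.0]
wrist_force: [-14.3, 10.2, 15.3]
finger_gap: 14.7
grip_force: 41.1
```

Call:
{"api": "carry_out", "payload": {"moves": [{"fingers":-1,"offset":[-0.0043,0,0.0129],"turn":[0,0,0]},{"fingers":-1,"offset":[-0.0024,0,0.0133],"turn":[0,0,0]},{"fingers":-1,"offset":[0,0,0],"turn":[0,0,0]},{"fingers":-1,"offset":[0,0,0],"turn":[0,0,0]}]}}

```text
time_s: 19.53
tcp_pos: [493.0, -173.3, 42.2]
orientation: [-0.001, 0.713, -0.701, -0.002]
wrist_force: [-9.7, 14.3, 7.1]
finger_gap: 15.4
grip_force: 53.0
```

```bash
cat > cl.py <<'E'
from h import *
plan([494,-177.4,40],-89.15)
for n in ['wrist','side','scene']:
    im,w=cloud(n); z=w[...,2]
    m=(z>52)&(z<130)&(abs(w[...,0]-493)<11)&(w[...,1]<-160)&(w[...,1]>-245); p=w[m]
    for y in range(-245,-160,10):
        q=p[(p[:,1]>=y)&(p[:,1]<y+10)]
        if len(q)>3: print(n,y,len(q),'z',np.percentile(q[:,2],[5,50,95]).round(0))
E
python3 cl.py
```

```text
t 19.53 pos [ 493.  -173.3   42.2] yaw -89.04 gap 15.4 F [-9.7 14.3  7.1]
 turn [0.0008 0.0033 0.0019] rows>=0.0  shift [ 0.0051 -0.0011  0.0028] rows>=0.1
wrist -245 945 z [66. 69. 71.]
wrist -235 854 z [70. 71. 73.]
wrist -225 842 z [72. 74. 75.]
wrist -215 842 z [75. 76. 78.]
wrist -205 824 z [77. 78. 80.]
wrist -195 2001 z [ 80.  99. 122.]
wrist -185 1791 z [ 78. 101. 118.]
wrist -175 507 z [ 96. 102. 112.]
wrist -165 94 z [ 83. 100. 111.]
side -245 68 z [67. 71. 73.]
side -235 66 z [69. 73. 75.]
side -225 56 z [71. 75. 77.]
side -215 62 z [74. 77. 79.]
side -205 57 z [76. 80. 81.]
side -195 113 z [ 80.  93. 105.]
side -185 93 z [ 76. 102. 115.]
side -175 16 z [ 95. 104. 113.]
side -165 7 z [ 87.  98. 103.]
scene -245 5 z [63. 66. 67.]
scene -185 13 z [ 80.  99. 112.]
scene -175 49 z [ 69.  89. 111.]
scene -165 30 z [ 65.  95. 124.]
```

The clamp is at about 0.23 rad. I'll release, close the jaws above the thumb block and press it down the rest.

Call:
{"api": "carry_out", "payload": {"moves": [{"fingers":0,"offset":[0,0,0],"turn":[0,0,0]},{"fingers":0,"offset":[0,0,0],"turn":[0,0,0]},{"fingers":0,"offset":[0,0,0],"turn":[0,0,0]},{"fingers":0,"offset":[0,0,-0.025],"turn":[0,0,0]},{"fingers":0,"offset":[0,0,-0.04],"turn":[0,0,0]},{"fingers":0,"offset":[0.004,0,-0.025],"turn":[0,0,0]},{"fingers":-1,"offset":[0,0,0],"turn":[0,0,0]},{"fingers":-1,"offset":[0,0,0],"turn":[0,0,0]},{"fingers":-1,"offset":[0,0,0],"turn":[0,0,0]},{"fingers":-1,"offset":[0,0,0],"turn":[0,0,0]}]}}

```text
time_s: 20.52
tcp_pos: [493.0, -179.1, 111.3]
orientation: [0.0, 0.712, -0.702, -0.001]
wrist_force: [0.2, -0.5, -0.2]
finger_gap: -0.1
grip_force: 0.0
```

```bash
sed -i 's/(w\[...,1\]<-160)/(w[...,1]<-150)/' cl.py; python3 cl.py; python3 -c "
from h import *
jaws(-40,5,(0,12))"
```

```text
t 20.52 pos [ 493.  -179.1  111.3] yaw -89.13 gap -0.1 F [ 0.2 -0.5 -0.2]
 turn [0.0015 0.0002 0.0004] rows>=0.0  shift [-0.0021 -0.0012  0.0891] rows>=1.7
wrist -245 401 z [67. 69. 71.]
wrist -235 382 z [70. 72. 73.]
wrist -225 367 z [72. 74. 75.]
wrist -215 370 z [75. 76. 78.]
wrist -205 367 z [77. 78. 80.]
wrist -195 611 z [ 79.  98. 101.]
wrist -185 389 z [100. 101. 103.]
side -245 63 z [68. 70. 73.]
side -235 68 z [68. 73. 75.]
side -225 59 z [73. 75. 77.]
side -215 61 z [70. 78. 80.]
side -205 57 z [77. 80. 81.]
side -195 102 z [ 80.  93. 102.]
side -185 63 z [ 80. 102. 104.]
scene -245 15 z [61. 66. 68.]
scene -235 12 z [62. 68. 71.]
scene -225 17 z [62. 71. 72.]
scene -215 14 z [65. 73. 75.]
scene -205 9 z [67. 75. 76.]
scene -195 17 z [61. 79. 98.]
scene -185 28 z [63. 91. 99.]
scene -175 49 z [72. 85. 99.]
scene 1 11 [[-15.0, 0.0, -39.0], [-12.0, 2.0, -31.0], [-7.0, 11.0, -26.0]]
scene -1 25 [[-14.0, -11.0, -39.0], [-11.0, -7.0, -30.0], [-7.0, -0.0, -22.0]]
side 1 31 [[6.0, 1.0, -40.0], [10.0, 6.0, -34.0], [11.0, 11.0, -26.0]]
side -1 26 [[7.0, -11.0, -39.0], [11.0, -5.0, -34.0], [12.0, -0.0, -27.0]]
wrist 1 299 [[6.0, 0.0, -40.0], [11.0, 5.0, -34.0], [11.0, 12.0, -26.0]]
wrist -1 285 [[7.0, -12.0, -40.0], [11.0, -5.0, -34.0], [11.0, -0.0, -26.0]]
```

Call:
{"api": "carry_out", "payload": {"moves": [{"fingers":-1,"offset":[0,0,0.015],"turn":[0,0,0]},{"fingers":-1,"offset":[0,0,0.012],"turn":[0,0,0]},{"fingers":-1,"offset":[0,0,0.008],"turn":[0,0,0]},{"fingers":-1,"offset":[0,0,0.008],"turn":[0,0,0]},{"fingers":-1,"offset":[0,0,0.008],"turn":[0,0,0]},{"fingers":-1,"offset":[0,0,0.004],"turn":[0,0,0]},{"fingers":-1,"offset":[0,0,0],"turn":[0,0,0]}]}}

```text
time_s: 21.4
tcp_pos: [493.2, -179.1, 67.4]
orientation: [0.0, 0.713, -0.702, -0.0]
wrist_force: [-0.7, 0.6, 0.2]
finger_gap: -0.1
grip_force: 0.0
```

```bash
python3 cl.py | grep -v scene
```

```text
t 21.4 pos [ 493.2 -179.1   67.4] yaw -89.12 gap -0.1 F [-0.7  0.6  0.2]
 turn [ 0.0011 -0.      0.0005] rows>=0.0  shift [-0.0021 -0.0011  0.0343] rows>=0.7
wrist -245 655 z [65. 67. 68.]
wrist -235 556 z [66. 67. 68.]
wrist -225 525 z [67. 68. 69.]
wrist -215 518 z [67. 68. 69.]
wrist -205 510 z [67. 69. 70.]
wrist -195 2363 z [ 69. 106. 126.]
wrist -185 197 z [ 86. 126. 127.]
wrist -175 115 z [125. 126. 127.]
side -245 60 z [66. 68. 70.]
side -235 57 z [64. 69. 70.]
side -225 59 z [65. 69. 71.]
side -215 51 z [66. 69. 71.]
side -205 54 z [66. 70. 72.]
side -195 197 z [ 69. 100. 126.]
side -185 23 z [ 63.  85. 128.]
side -175 4 z [62. 67. 70.]
```

Call:
{"api": "carry_out", "payload": {"moves": [{"fingers":-1,"offset":[0,0,0.003],"turn":[0,0,0]},{"fingers":-1,"offset":[0,0,0.003],"turn":[0,0,0]},{"fingers":-1,"offset":[0,0,0.003],"turn":[0,0,0]},{"fingers":-1,"offset":[0,0,0],"turn":[0,0,0]},{"fingers":-1,"offset":[0,0,0],"turn":[0,0,0]}]}}

```text
time_s: 21.97
tcp_pos: [494.1, -179.1, 63.3]
orientation: [-0.0, 0.713, -0.701, 0.001]
wrist_force: [-3.5, 4.9, 11.0]
finger_gap: -0.2
grip_force: 5.3
```

Firm contact at 11 N. Retreat and verify.

Call:
{"api": "carry_out", "payload": {"moves": [{"fingers":-1,"offset":[0,0,-0.02],"turn":[0,0,0]},{"fingers":-1,"offset":[0,0,-0.045],"turn":[0,0,0]},{"fingers":-1,"offset":[0,0,-0.045],"turn":[0,0,0]},{"fingers":-1,"offset":[0,0,-0.045],"turn":[0,0,0]},{"fingers":-1,"offset":[0,0,0],"turn":[0,0,0]},{"fingers":-1,"offset":[0,0,0],"turn":[0,0,0]}]}}

```text
time_s: 22.47
tcp_pos: [494.7, -179.3, 187.7]
orientation: [-0.002, 0.713, -0.702, 0.002]
wrist_force: [-0.5, -0.4, -0.5]
finger_gap: 0.3
grip_force: 0.0
```

```bash
python3 cl.py | grep -v scene; python3 - <<'E'
from h import *
im,w=cloud('wrist'); save('w8',im); z=w[...,2]
m=(abs(z-44)<4)&(im.min(-1)>85)&(abs(w[...,0]-490)<100)&(abs(w[...,1]+130)<130); p=w[m]
print([np.round(v,1) for v in cv2.minAreaRect(p[:,:2].astype(np.float32))],np.median(p[:,2]))
A=np.c_[p[:,:2]-[492,-130],np.ones(len(p))]; print('tilt,z',np.linalg.lstsq(A,p[:,2],rcond=None)[0].round(4))
m=(z>60)&(z<80)&(abs(w[...,0]-493)<7)&(w[...,1]<-197)&(w[...,1]>-240); print('arm slope',np.polyfit(w[m][:,1],z[m],1))
E
```

```text
t 22.47 pos [ 494.7 -179.3  187.7] yaw -89.12 gap 0.3 F [-0.5 -0.4 -0.5]
 turn [-0.0046 -0.0004  0.0005] rows>=0.0  shift [-0.0024  0.0008  0.1846] rows>=3.5
wrist -245 203 z [65. 66. 68.]
wrist -235 195 z [65. 66. 67.]
wrist -225 181 z [65. 66. 67.]
wrist -215 182 z [65. 66. 67.]
wrist -205 177 z [65. 66. 67.]
wrist -195 244 z [65. 67. 83.]
wrist -185 188 z [83. 84. 85.]
wrist -175 117 z [82. 84. 85.]
side -245 61 z [65. 68. 69.]
side -235 55 z [64. 68. 69.]
side -225 58 z [62. 68. 69.]
side -215 52 z [65. 68. 70.]
side -205 49 z [62. 67. 69.]
side -195 84 z [66. 69. 84.]
side -185 63 z [64. 85. 87.]
side -175 34 z [64. 85. 87.]
[array([ 491.6, -160.7]), array([124.3, 197.7]), np.float64(0.9)] 44.307663531848846
tilt,z [-6.00000e-04  4.00000e-04  4.43131e+01]
arm slope [-6.80932394e-04  6.61374502e+01]
```

View pics/w8.png

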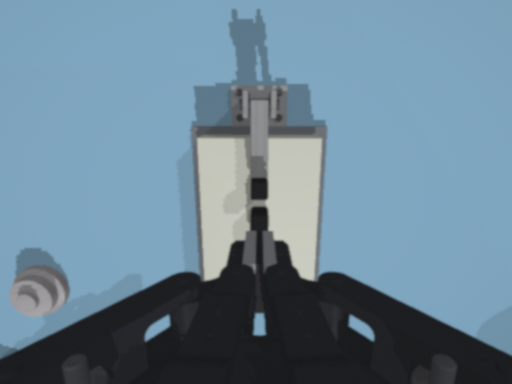

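The clamp arm is level: its slope is about 0, with the thumb block at (260,188) and its top at 84 mm. The cover is flat at 44.3 mm and centred, and the robot is clear of everything.

```bash
python3 -c "
from cell import *
print(close_job())"
```

```text
the job is handed in; nothing more can be done
None
```

The job is handed in, and the hand-in call returned no verdict: the finger is packed tip-to-+x in the empty compartment, the cover is seated level and centred on the tray, and the clamp is down level with its foot on the cover.

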